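Register a well plate on the microscope stage

TASK

Push the white well plate along the black stage until it sits square and flush against both the far rail and the left rail, and push the sliding jaw up against the plate so that it closes the remaining side and holds it there. Push only, with the fingers: do not lift or tip the plate, and leave the bottles, boxes and other things around it where they are. Finish clear of everything.

Things in the scene. Friction and masses are not known exactly. Their poses are not given: they have to be found in the camera images.
- stage: Fixed black stage on the bench, 230 mm (its x) by 305 mm (its y, -165 to +140 mm), 20 mm thick. Origin: on the bench under its middle; its top is 20 mm higher. x points away from the robot (within 0.35 rad), y left, z up. On its top stand two straight aluminium rails, the far rail and the left rail. A plate home against both has its centre at stage x = +57, y = +56 mm.
- corner (a point): Far left corner of the stage where the inner faces of the two rails meet at a right angle, on the stage's top (stage x = +100, y = +120 mm), with the stage's axes. Rails are 12 mm wide, 14 mm high. The far rail runs from here 260 mm along the stage's -y; the left rail runs from here 183 mm along its -x.
- well_plate: White plastic well plate with 24 grey wells (4 by 6), a flat box 86 mm (its x) by 128 mm (its y) by 22 mm high, about 0.12 kg, loose, lying flat on the stage nearer the robot than the far rail and to the right of the left rail, turned up to 0.2 rad relative to the stage. Origin: centre of its underside.
- jaw (a joint): Travel (m) of the aluminium jaw that slides on the right part of the stage along its +y only (left, towards plate and left rail): 0 to 0.130, starts at 0 to 0.015, friction about 2.5 N, stays where left. Its flat plate-side face is at stage y = -0.120 + travel; it meets a plate that is home at 0.112. Jaw: 70 mm along x, centred at stage x = +57 mm, 28 mm along y, 18 mm high.
- jaw_push (a point): Centre of the jaw's right-hand (outer, -y) face, 41 mm above the bench: halfway up the upright tab on the jaw's right edge (44 mm along x, 8 mm thick, top 61 mm above the bench). It moves with the jaw; pushing this face along the stage's +y closes the jaw.
- dropper: Bystander: small amber bottle, 28 mm across, 62 mm high, standing on the near left part of the stage, close beside the plate's path. Origin: centre of its underside.
- dishes: Bystander: stack of two round dishes, 88 mm across, 27 mm high, on the bench to the left of the stage. Origin: centre of its underside.
- tip_box: Bystander: grey box 80 x 60 x 45 mm on the bench to the right of the stage. Origin: centre of its underside.
- flask: Bystander: clear bottle, 70 mm across, 140 mm high, on the bench at one side. Origin: centre of its underside.
- jar: Bystander: amber jar, 70 mm across, 75 mm high, on the bench at one side. Origin: centre of its underside.
- marker: Bystander: marker pen 128 mm long, 14 mm thick, lying on the bench just beyond the stage's far edge, roughly along it. Origin: underside near its middle.
Mind the look-alikes: they are no part of the job. Leave any purple or yellow look-alike of the well_plate alone.

How it is judged:
By the outcome, as a careful person would: the job done as asked, in the order asked, and still so for the second after the job is handed in, with the robot touching nothing.
It also fails if it takes over 45 s, if anything falls off the work surface, if the arm or the gripper's body presses on something with over 40 N, if the wrist force passes 120 N, or if a joint passes its speed limit or range.

ROBOT

A 6-joint arm with a two-finger parallel gripper is mounted at the origin on the work surface. World frame = base frame: x ahead of the robot, y to its left, z up, the work surface at z = 0. Lengths are in m, angles in rad, forces in N, time in s.
With the tool pointing down it reaches from about 0.35 to 0.975 m from the base axis. Payload 4.9 kg.
Tool frame: the origin (TCP) lies on the mounting face of the last link; the fingertips stand 173 mm ahead of it and the grasp point (between the pads) lies 155 mm ahead of it; x points along the fingers, y is the direction in which the jaws open and shut, and the axes are right-handed (so a half turn about x gives the same grasp; the last joint's range is limited). The gripper opens to 85 mm and grips with 20 to 120 N. Pads are 22 mm wide; open, the fingers measure 114 mm over their backs; the gripper's body (76 mm by 85 mm) begins 54 mm behind the grasp point. The pads swing forward as they close: fully open they stand 13 mm farther back than shut.
Start: joints at [-1.295, 0.053, 1.613, -0, 1.476, -0.119], TCP at [0.24, -0.577, 0.405] pointing down, gripper open.
Joint ranges: [-3.01, 3.01], [-1.01, 2.22], [0.06, 2.58], [-1.02, 4.17], [0.09, 2.62], [-3.14, 3.14]. Speed limits (rad/s): [2.57, 2.57, 3.14, 3.14, 3.14, 3.14].

INTERFACE

Orientations are given as a rotation vector (axis times angle).
In Python, from station import readout, get_image, camera_info, job gives the robot as it stands.
- The arm moves only by the shell command python3 -m pendant 'ROWS' [FORCE]. ROWS is text: rows parted by semicolons, each of 5 numbers parted by spaces: the opening, from 0 (shut) to 1 (fully open), then the shift along the tool's x, y, z in mm, then the turn about the tool's x in degrees. In form: claw dx dy dz spin; .... A call has 1 to 10 rows; each row is the pose to reach, as a shift and turn from the pose measured when the call began, along the tool's axes at that moment; what a row does not reach only later rows make up. A row lasts 1/10 s, in which the tool goes at most 50 mm and 8.59 degrees, less where a joint would pass 70% of its speed; a pose out of reach is approached as far as the arm can. A call with a gripper value outside its range is refused whole. The fingers move at their own pace and stop on an object; FORCE is the grip in N (left out, the last holds). Time passes only in rows, so rows that repeat a pose let the fingers close. It gives the time, the measured TCP pose, the force and the opening at its end, in the units of the state.
- readout.get_obs(): the state, without advancing time (a new reading comes with each control period).
- get_image(name): name is "side" or "top" or "wrist"; returns the picture (480x640x3 uint8, red, green, blue); there is no depth.
- camera_info(name): a dict with "fx", "fy", "cx", "cy" (pixels), "position" and "orientation" of the camera in the world; the wrist camera has in their place "T_tool_cam" (4x4, takes a point from camera to tool coordinates, whose origin is the TCP and whose axes are the tool frame's). Camera axes: x right, y up, looking along -z (the intrinsics and any distortion apply to the point x, -y, -z); pixel columns grow to the right and rows downward; lengths in m; the calibration is good to about 2 mm. A picture is of the moment at which its call begins: read the wrist's pose just before it. camera_info takes no time and is no camera call.
- job.finish_job(): hands the job in, once; it reports no verdict.
The state is a dict: "t": time; "q": joint angles; "dq": joint speeds; "effort": joint torques, N m; "tool_pos": TCP position; "tool_rot": TCP orientation; "contact_force": force on the tool from outside, world axes, zero at the start; "wrist_torque": the same for the moment, N m; "opening": finger opening in m.
Only numpy, scipy, OpenCV 4.12 (cv2) and the standard library are available. Lean on these libraries where they do the work, as an engineer would, in place of code of your own. Each camera call takes 0.05 s, during which the arm holds its last target. There are 200 camera calls.

## Working session

There is one attempt and no reset: what is moved stays moved. The work goes in short steps, Python scripts to look and compute and a shell command to move; the robot and the scene stay as the last step left them, time stands still between calls to the robot, and variables do not carry over. Pictures are saved under pics/ and viewed, and the job is handed in when it is done.

```bash
mkdir -p pics; ls; python3 - <<'E'
from station import readout, get_image, camera_info, job
import cv2
print(readout.get_obs())
for n in ("top","side","wrist"):
    print(n,camera_info(n)); cv2.imwrite(f"pics/{n}0.png",get_image(n)[:,:,::-1])
E
```

```text
pics
{'t': 0.0, 'q': array([-1.29494061e+00,  5.33491243e-02,  1.61432085e+00,  1.24906924e-05,
        1.47601167e+00, -1.18992072e-01]), 'dq': array([ 2.64935959e-03, -5.07061471e-04, -2.86120844e-04, -7.76477808e-04,
        1.31855696e-03,  6.68693560e-05]), 'effort': array([-1.48457115e-03, -3.93687129e+01, -3.70176387e+01, -1.83637499e-04,
        7.03095211e-03,  5.04391302e-07]), 'tool_pos': array([ 0.24034725, -0.57663751,  0.40345141]), 'tool_rot': array([ 2.00538765,  0.40329703, -2.00569706]), 'contact_force': array([ 0.40091217, -0.16046075, -0.80933361]), 'wrist_torque': array([-0.02551274,  0.00829656, -0.00842341]), 'opening': 0.08538953593343449}
top {'fx': 474.17533574177, 'fy': 474.17533574177, 'cx': 314.42338865569593, 'cy': 232.8105816212169, 'position': array([ 0.35166748, -0.00554513,  1.07673011]), 'orientation': array([ 0.18007584, -0.18050221, -1.58281339])}
side {'fx': 476.04623832247125, 'fy': 476.04623832247125, 'cx': 314.14531034060207, 'cy': 233.89409269497466, 'position': array([ 0.47156683, -0.82651484,  0.67976087]), 'orientation': array([ 0.92366786, -0.05557369, -0.09051576])}
wrist {'fx': 361.9556915406583, 'fy': 361.9556915406583, 'cx': 324.3857052896804, 'cy': 242.00661763902812, 'T_tool_cam': array([[ 2.70019869e-04,  3.24236073e-01, -9.45976160e-01,
         3.03953608e-02],
       [ 9.99999640e-01, -8.48635209e-04, -5.43182389e-06,
        -2.45533251e-04],
       [-8.04549870e-04, -9.45975818e-01, -3.24236186e-01,
        -8.42458804e-02],
       [ 0.00000000e+00,  0.00000000e+00,  0.00000000e+00,
         1.00000000e+00]])}
```

View pics/top0.png

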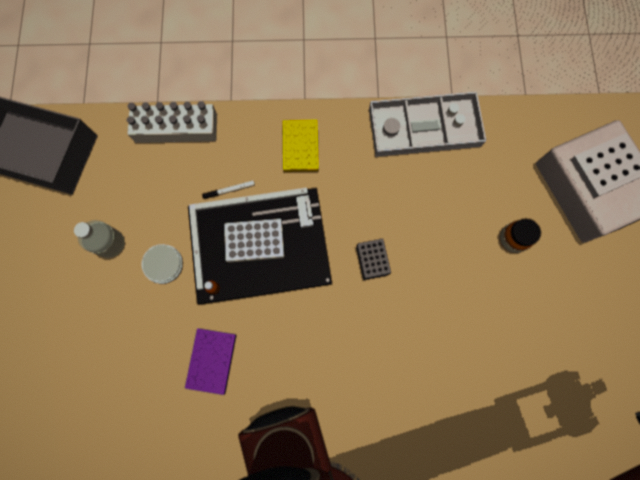

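View pics/side0.png

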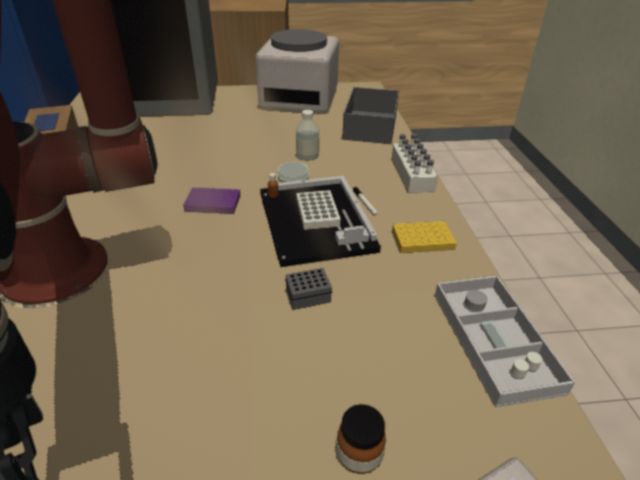

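View pics/wrist0.png

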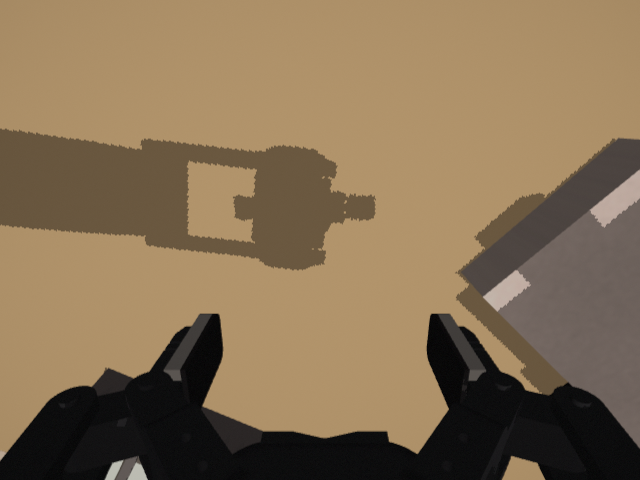

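The white 4x6 plate at top (254,240) is the one meant. The yellow (300,145) and purple (211,361) plates are look-alikes, and the grey box at (374,259) is the tip_box. I'll confirm on enlarged crops.

```bash
cat > h.py <<'E'
from station import readout, get_image, camera_info, job
import cv2, numpy as np
from scipy.spatial.transform import Rotation as R
def cam(n,obs=None):
    c=camera_info(n)
    if n!="wrist": return c,R.from_rotvec(c["orientation"]).as_matrix(),np.array(c["position"])
    o=obs; T=c["T_tool_cam"]; Rt=R.from_rotvec(o["tool_rot"]).as_matrix()
    return c,Rt@T[:3,:3],np.array(o["tool_pos"])+Rt@T[:3,3]
def ray(n,uv,obs=None):
    c,M,p=cam(n,obs); u,v=uv
    return p,M@np.array([(u-c["cx"])/c["fx"],-(v-c["cy"])/c["fy"],-1])
def at(n,uv,z,obs=None):
    p,d=ray(n,uv,obs); return p+d*(z-p[2])/d[2]
def proj(n,P,obs=None):
    c,M,p=cam(n,obs); q=M.T@(np.array(P)-p)
    return np.array([c["cx"]-c["fx"]*q[0]/q[2],c["cy"]+c["fy"]*q[1]/q[2]])
def tri(a,b):
    A=[];B=[]
    for p,d in(a,b):
        d=d/np.linalg.norm(d);P=np.eye(3)-np.outer(d,d);A.append(P);B.append(P@p)
    return np.linalg.lstsq(np.vstack(A),np.hstack(B),rcond=None)[0]
def crop(img,x,y,w,h,s,fn):
    cv2.imwrite(fn,cv2.resize(img[y:y+h,x:x+w,::-1],None,fx=s,fy=s,interpolation=cv2.INTER_CUBIC))
E
python3 - <<'E'
import cv2
for n,(x,y,w,h) in dict(top=(180,175,160,140),side=(250,160,150,115)).items():
    i=cv2.imread(f"pics/{n}0.png")[y:y+h,x:x+w]; cv2.imwrite(f"pics/{n}0c.png",cv2.resize(i,None,fx=4 if n=="top" else 5,fy=4 if n=="top" else 5,interpolation=cv2.INTER_CUBIC))
E
```

```text
(no output)
```

View pics/top0c.png

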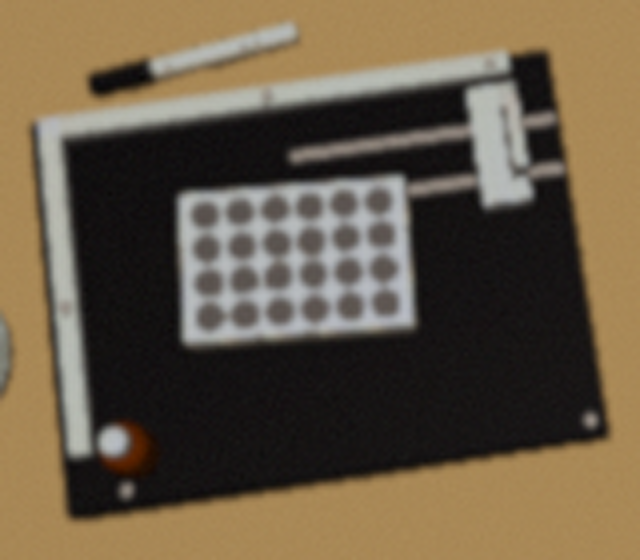

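View pics/side0c.png

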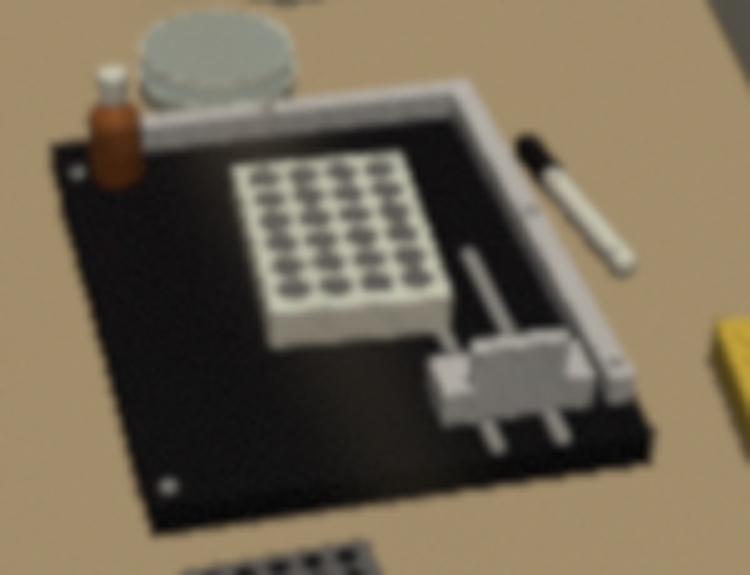

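```bash
cat > fit.py <<'E'
from h import *
from scipy.optimize import least_squares
def t(x,y):return ((x+.5)/4-.5+180,(y+.5)/4-.5+175)
def s(x,y):return ((x+.5)/5-.5+250,(y+.5)/5-.5+160)
for n,a,b in [("plate FL",(178,194),(234,168)),("FL?",(178,194),(402,152)),("FR",(404,175),(450,293)),("NR",(416,327),(268,318)),("NL",(184,347),(234,168)),
   ("stage NL",(72,517),(52,147)),("stage FR",(546,53),(652,432)),("screw NL",(126,490),(77,172)),("screw NR",(590,420),(168,486))]:
    print(n,tri(ray("top",t(*a)),ray("side",s(*b))).round(4))
print('corners z=.02');S=[at("top",t(*p),.02)[:2] for p in [(72,517),(608,436),(546,53)]]
model=np.array([[-.115,.140],[-.115,-.165],[.115,-.165]])
def f(q): c,s_=np.cos(q[2]),np.sin(q[2]); return ((model@np.array([[c,s_],[-s_,c]])+q[:2])-S).ravel()
st=least_squares(f,[.55,.1,0]); print("stage",st.x.round(4),"res mm",(st.fun*1000).round(1))
P=np.array([at("top",t(*p),.042)[:2] for p in [(178,194),(404,175),(416,327),(184,347)]])
print("sizes",[np.linalg.norm(P[i]-P[(i+1)%4]).round(4) for i in range(4)])
q=st.x;c,s_=np.cos(q[2]),np.sin(q[2]);Rm=np.array([[c,-s_],[s_,c]])
L=(P-q[:2])@Rm; print("plate in stage",(L*1000).round(1),L.mean(0).round(4)); 
d=L[0]-L[1]+L[3]-L[2]; print("plate yaw rel",np.arctan2(-d[0],d[1]))
for n,p,z in [("jaw FL",(465,87),.038),("jaw NL",(486,210),.038),("bottle base",(128,446),.03),("rail inner corner",(63,140),.034),("railin NL",(91,455),.034),("farrail R in",(512,75),.034),("dropbase",(130,462),.02)]:
    print(n,((at("top",t(*p),z)[:2]-q[:2])@Rm*1000).round(1))
np.save("stage.npy",q)
E
python3 fit.py
```

```text
plate FL [0.5744 0.1855 0.0568]
FL? [0.6209 0.1948 0.0419]
FR [0.6279 0.0673 0.0437]
NR [0.5421 0.0613 0.0391]
NL [0.5345 0.1899 0.0401]
stage NL [0.4434 0.2538 0.0184]
stage FR [ 0.7073 -0.0144  0.0198]
screw NL [0.4568 0.2236 0.0212]
screw NR [ 0.4907 -0.0344  0.0218]
corners z=.02
stage [0.5724 0.1327 0.1321] res mm [-1.7  3.1 -0.6 -1.7  2.3 -1.4]
sizes [np.float64(0.1276), np.float64(0.0874), np.float64(0.1285), np.float64(0.0875)]
plate in stage [[ 54.6  55.3]
 [ 46.3 -72. ]
 [-41.  -66.8]
 [-32.7  61.5]] [ 0.0068 -0.0055]
plate yaw rel -0.06480387074813848
jaw FL [  93.8 -113.4]
jaw NL [  20.2 -114.8]
bottle base [-80.7 100.1]
rail inner corner [ 98.5 118.1]
railin NL [-83.2 119.9]
farrail R in [  98.1 -141.2]
dropbase [-88.3 101.9]
```

Both views agree: stage and rail sizes are within 3 mm and the plate measures 128x87 mm. The plate centre is at stage (+7,-5) mm with a yaw of -0.065, and the jaw travel is about 6 mm. Next I plan the approach.

```bash
cat > plan.py <<'E'
# plan.py sx sy(mm, stage) tcpz(mm) yaw(deg of tool y relative to stage y) -> rows values
from h import *; import sys
q=np.load("stage.npy"); o=readout.get_obs()
Rt=R.from_rotvec(o["tool_rot"]).as_matrix(); c,s=np.cos(q[2]),np.sin(q[2]); Rm=np.array([[c,-s],[s,c]])
def tostage(p): return (np.array(p)[:2]-q[:2])@Rm*1000
ty=Rt[:,1]; yaw=np.degrees(np.arctan2(ty[1],ty[0])-np.pi/2-q[2])
print("t %.2f"%o["t"],"TCP stage",tostage(o["tool_pos"]).round(1),"z",(o["tool_pos"][2]*1000).round(1),"yaw",round((yaw+180)%360-180,2),"F stage",(np.array(o["contact_force"])[:2]@Rm).round(1),round(o["contact_force"][2],1),"open",round(o["opening"],4),"q6 %.2f"%o["q"][5])
print("tool axes",Rt.round(3).tolist()) if len(sys.argv)<2 else None
if len(sys.argv)>1:
    sx,sy,z,yw=map(float,sys.argv[1:5]); w=Rm@np.array([sx,sy])/1000+q[:2]
    d=Rt.T@(np.array([w[0],w[1],z/1000])-o["tool_pos"])*1000
    dy=(yw-yaw+180)%360-180  # world z turn; tool x is down -> spin = -dy
    print("target world",w.round(4),"shift",d.round(1),"spin",round(-dy,1),"or",round((-dy)%360-180,1))
E
python3 plan.py; python3 plan.py -85 -3 350 0;
```

```text
t 0.15 TCP stage [-422.6 -659.5] z 403.7 yaw -164.95 F stage [-0.  1.] 0.1 open 0.0854 q6 -0.12
tool axes [[-0.0, 0.385, -0.923], [0.002, -0.923, -0.385], [-1.0, -0.002, -0.0]]
t 0.15 TCP stage [-422.6 -659.5] z 403.7 yaw -164.95 F stage [-0.  1.] 0.1 open 0.0854 q6 -0.12
target world [0.4886 0.1185] shift [  54.7 -546.1 -496.5] spin -164.9 or 15.1
```

```bash
P="55 -546 -497 15"; python3 -m pendant '0.8 55 -546 -497 15;0.8 55 -546 -497 15;0.8 55 -546 -497 15;0.8 55 -546 -497 15;0.8 55 -546 -497 15;0.8 55 -546 -497 15;0.8 55 -546 -497 15;0.8 55 -546 -497 15;0.8 55 -546 -497 15;0.8 55 -546 -497 15' 20; python3 plan.py -85 -3 350 180
```

```text
t: 1.15
tool_pos: [0.4083, -0.1054, 0.3674]
tool_rot: [2.154, 0.144, -2.153]
contact_force: [0.5, 0.4, 0.0]
opening: 0.0685
t 1.15 TCP stage [-194.1 -214.3] z 367.4 yaw -179.97 F stage [0.5 0.3] 0.0 open 0.0685 q6 1.01
target world [0.4886 0.1185] shift [  17.7 -211.2 -109.2] spin 0.0 or -180.0
```

```bash
python3 -m pendant '0.8 18 -211 -109 0;0.8 18 -211 -109 0;0.8 18 -211 -109 0;0.8 18 -211 -109 0;0.8 18 -211 -109 0;0.8 18 -211 -109 0;0.8 18 -211 -109 0' ; python3 plan.py -75 -3 196 180
python3 - <<'E'
from h import *
o=readout.get_obs(); i=get_image("wrist"); cv2.imwrite("pics/w1.png",i[:,:,::-1])
E
```

```text
t: 1.85
tool_pos: [0.4883, 0.1189, 0.3491]
tool_rot: [2.151, 0.146, -2.153]
contact_force: [0.5, -0.2, 0.7]
opening: 0.0683
t 1.85 TCP stage [-85.2  -2.5] z 349.1 yaw -179.85 F stage [ 0.4 -0.2] 0.7 open 0.0683 q6 1.53
target world [0.4985 0.1198] shift [153.1   0.6 -10.4] spin 0.1 or -179.9
```

View pics/w1.png

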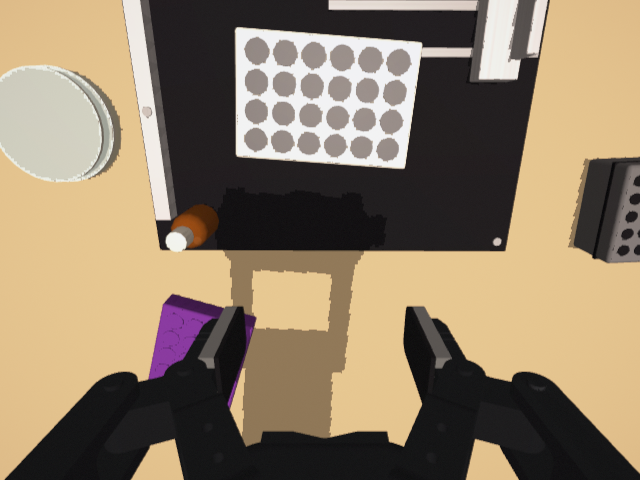

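The wrist view shows the plate at (236-421, 28-168), the bottle at (190,230) and the jaw at (505,40). I'll use it as a second check of the positions.

```bash
python3 - <<'E'
from h import *
q=np.load("stage.npy");c,s=np.cos(q[2]),np.sin(q[2]); Rm=np.array([[c,-s],[s,c]]); o=readout.get_obs()
for n,p,z in [("stNL",(161,250.5),.02),("stNR",(506,250.5),.02),("pFL",(236,28),.042),("pFR",(421,42),.042),("pNR",(405,168),.042),("pNL",(236,156),.042),("screwNR",(497,242),.02),("rail in top",(160,130),.034),("rail in top2",(145,0),.034),("rail near in",(171,218),.034),("jaw NL",(471,82),.02),("bottle cap",(178,241),.082)]:
    print(n,((at("wrist",p,z,o)[:2]-q[:2])@Rm*1000).round(1))
E
```

```text
stNL [-112.1  141.2]
stNR [-111.5 -162.4]
pFL [55.7 57. ]
pFR [ 47.5 -68.1]
pNR [-37.1 -63.5]
pNL [-28.5  63.5]
screwNR [-103.6 -153.3]
rail in top [-10.2 121.2]
rail in top2 [ 73.9 119.1]
rail near in [-78.7 122.2]
jaw NL [  24.5 -113.5]
bottle cap [-82.1  98.5]
```

```bash
python3 -m pendant '0.8 50 0 -5 0;0.8 100 0 -10 0;0.8 140 0 -10 0;0.8 153 0 -10 0;0.8 153 0 -10 0' ; python3 plan.py -65 -3 196 180
python3 - <<'E'
from h import *
i=get_image("side"); crop(i,230,130,200,150,4,"pics/s2.png"); cv2.imwrite("pics/w2.png",get_image("wrist")[:,:,::-1])
E
```

```text
t: 2.4
tool_pos: [0.497, 0.1184, 0.1945]
tool_rot: [2.148, 0.142, -2.159]
contact_force: [1.1, -0.3, 0.3]
opening: 0.0681
t 2.40 TCP stage [-76.7  -4.2] z 194.5 yaw 179.95 F stage [ 1.  -0.4] 0.3 open 0.0681 q6 1.53
target world [0.5084 0.1211] shift [ -1.6  -1.2 -11.7] spin -0.0 or 180.0
```

View pics/s2.png

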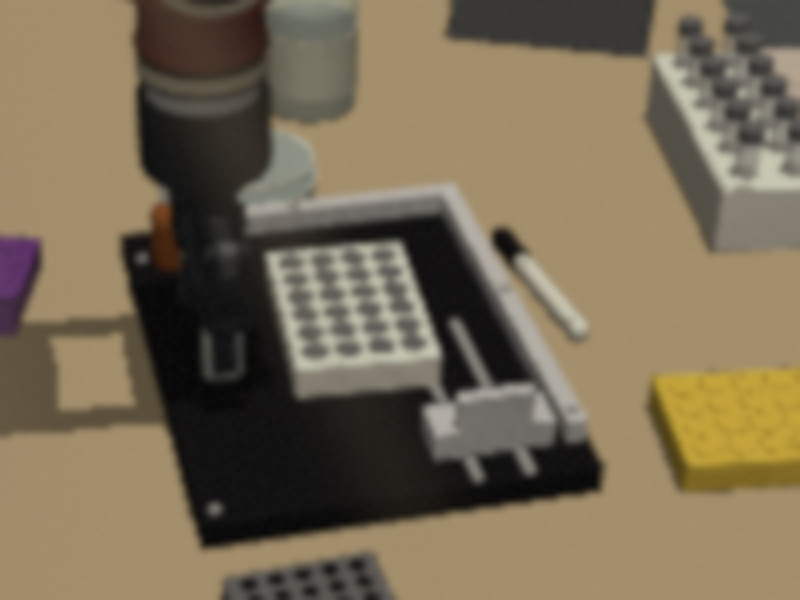

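View pics/w2.png

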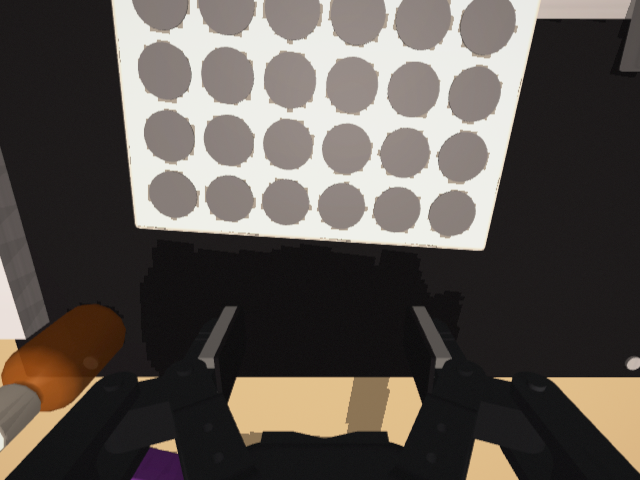

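```bash
python3 -m pendant '0.8 -1 -1 -10 0;0.8 -1 -1 -20 0;0.8 -1 -1 -28 0;0.8 -1 -1 -34 0;0.8 -1 -1 -40 0;0.8 -1 -1 -46 0;0.8 -1 -1 -52 0;0.8 -1 -1 -58 0;0.8 -1 -1 -63 0;0.8 -1 -1 -66 0' ; python3 plan.py 3 -3 196 180
python3 - <<'E'
from h import *
cv2.imwrite("pics/w3.png",get_image("wrist")[:,:,::-1])
E
```

```text
t: 3.5
tool_pos: [0.5648, 0.1287, 0.1994]
tool_rot: [2.156, 0.143, -2.151]
contact_force: [-1.3, -0.4, 0.0]
opening: 0.0681
t 3.50 TCP stage [-8.1 -2.9] z 199.4 yaw 179.99 F stage [-1.4 -0.2] 0.0 open 0.0681 q6 1.53
target world [0.5758 0.1301] shift [  3.4   0.1 -11.1] spin -0.0 or 180.0
```

View pics/w3.png

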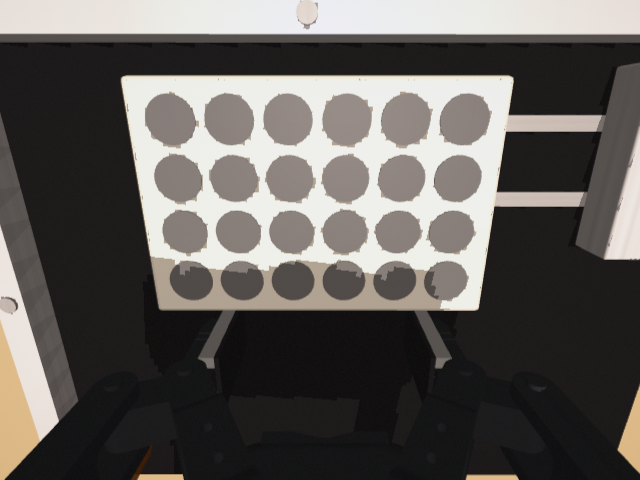

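The plate is square to the far rail (its far edge at row 76 and the rail foot at row 42 are parallel), and a gap remains.

```bash
python3 - <<'E'
from h import *
q=np.load("stage.npy");c,s=np.cos(q[2]),np.sin(q[2]); Rm=np.array([[c,-s],[s,c]]); o=readout.get_obs()
for n,p,z in [("pFL",(122,77),.042),("pFR",(513,77),.042),("railfoot",(300,42),.02),("railtop",(300,35),.034)]:
    print(n,((at("wrist",p,z,o)[:2]-q[:2])@Rm*1000).round(1))
E
python3 -m pendant '0.8 3 0 -4 0;0.8 3 0 -8 0;0.8 3 0 -11 0;0.8 3 0 -13 0;0.8 3 0 -15 0' ; python3 plan.py 3 -3 196 180
```

```text
pFL [89.2 62.8]
pFR [ 89.2 -63.1]
railfoot [103.2   6.6]
railtop [102.7   5.7]
t: 4.05
tool_pos: [0.5789, 0.1306, 0.1964]
tool_rot: [2.149, 0.142, -2.158]
contact_force: [-14.8, -1.2, 10.9]
opening: 0.0684
t 4.05 TCP stage [ 6.1 -2.9] z 196.4 yaw 179.98 F stage [-14.8   0.7] 10.9 open 0.0684 q6 1.54
target world [0.5758 0.1301] shift [0.4 0.1 3.1] spin -0.0 or 180.0
```

```bash
python3 -c "
import numpy as np;q=np.load('stage.npy');q[:2]+=.003*np.array([np.cos(q[2]),np.sin(q[2])]);np.save('stage.npy',q)"
python3 -m pendant '0.8 0 0 10 0;0.4 -10 0 20 0;0.4 -50 0 20 0;0.4 -85 0 20 0;0.4 -85 0 20 0' ; python3 plan.py 57 -90 280 -90
python3 - <<'E'
from h import *
cv2.imwrite("pics/w4.png",get_image("wrist")[:,:,::-1])
E
```

```text
t: 4.55
tool_pos: [0.5614, 0.1282, 0.2882]
tool_rot: [2.163, 0.143, -2.144]
contact_force: [0.8, 0.1, -0.2]
opening: 0.0344
t 4.55 TCP stage [-14.6  -2.9] z 288.2 yaw 179.99 F stage [0.8 0. ] -0.2 open 0.0344 q6 1.53
target world [0.6438 0.0513] shift [  8.8  87.1 -71.5] spin -90.0 or 90.0
```

View pics/w4.png

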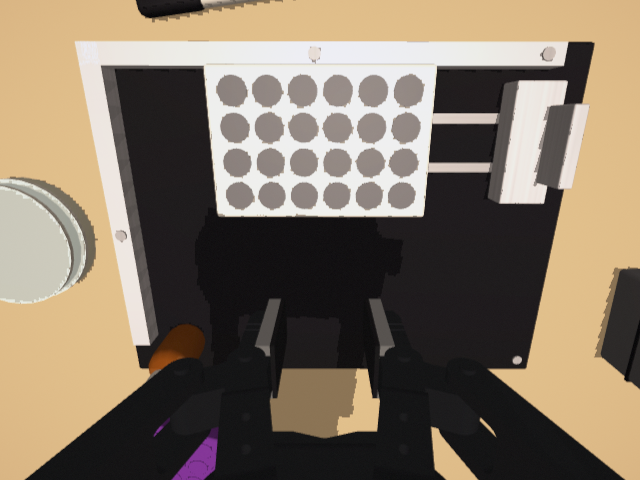

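The plate is flush along the far rail. Next I swing to the gap between the plate's right edge and the jaw, measuring that gap on the way.

```bash
python3 - <<'E'
from h import *
q=np.load("stage.npy");c,s=np.cos(q[2]),np.sin(q[2]); Rm=np.array([[c,-s],[s,c]]); o=readout.get_obs()
for n,p,z in [("pFL",(205,66),.042),("pFR",(436,66),.042),("pNR",(424,216),.042),("pNL",(218,216),.042),("jaw foot near",(489,202),.023),("jaw far top",(503,82),.038),("railL",(116,69),.034),("railL2",(149,345),.034)]:
    print(n,((at("wrist",p,z,o)[:2]-q[:2])@Rm*1000).round(1))
E
python3 -m pendant '0.4 9 22 -18 -8;0.4 9 44 -36 -16;0.4 9 66 -54 -24;0.4 9 87 -72 -32;0.4 9 87 -72 -40;0.4 9 87 -72 -48;0.4 9 87 -72 -56;0.4 9 87 -72 -64;0.4 9 87 -72 -72;0.4 9 87 -72 -80' ; python3 -m pendant '0.4 0 0 0 -5;0.4 0 0 0 -10;0.4 0 0 0 -10'; python3 plan.py 57 -90 198 -90
```

```text
pFL [95.9 61.4]
pFR [ 96. -62.]
pNR [ 13.4 -62.9]
pNL [13.3 62.2]
jaw foot near [  17.9 -109.9]
jaw far top [  88.5 -100.8]
railL [ 95.4 113.4]
railL2 [-83.8 122.8]
t: 5.6
tool_pos: [0.6426, 0.0514, 0.2745]
tool_rot: [1.238, 1.191, -1.235]
contact_force: [0.9, -0.5, 0.5]
opening: 0.0343
t: 5.9
tool_pos: [0.6419, 0.0514, 0.2726]
tool_rot: [1.108, 1.272, -1.107]
contact_force: [-0.7, -0.3, 0.2]
opening: 0.034
t 5.90 TCP stage [ 55.2 -89.7] z 272.6 yaw -89.69 F stage [-0.7 -0.2] 0.2 open 0.034 q6 -0.17
target world [0.6438 0.0513] shift [74.6  1.9  0.4] spin 0.3 or -179.7
```

```bash
python3 - <<'E'
from h import *
cv2.imwrite("pics/w5.png",get_image("wrist")[:,:,::-1]); crop(get_image("top"),180,175,160,140,4,"pics/t5.png")
E
```

```text
(no output)
```

View pics/w5.png

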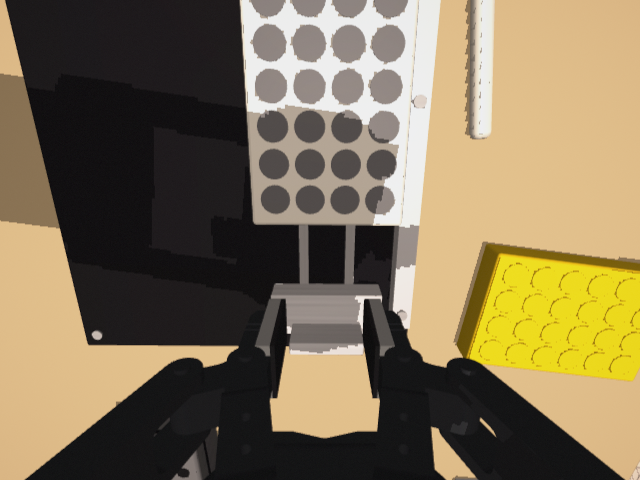

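View pics/t5.png

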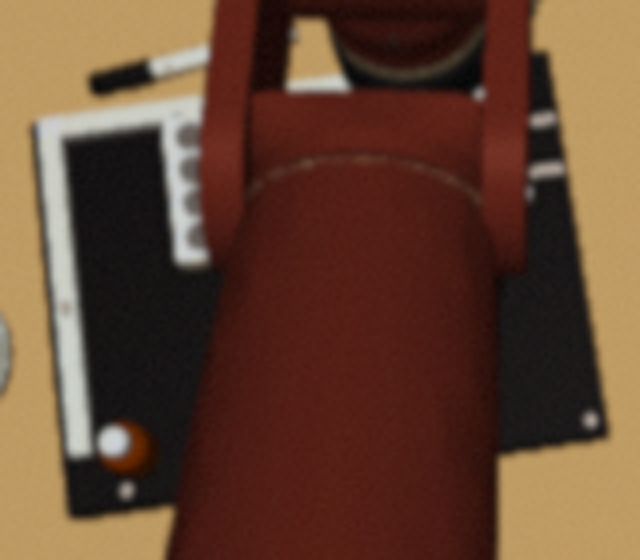

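```bash
python3 - <<'E'
from h import *
q=np.load("stage.npy");c,s=np.cos(q[2]),np.sin(q[2]); Rm=np.array([[c,-s],[s,c]]); o=readout.get_obs()
for n,p,z in [("p NR",(254,223),.042),("p FR",(402,225),.042),("jaw near",(275,285),.038),("jaw far",(380,285),.038),("jaw foot",(272,297),.02)]:
    print(n,((at("wrist",p,z,o)[:2]-q[:2])@Rm*1000).round(1))
w=Rm@np.array([.057,-.088])+q[:2]; print(proj("wrist",[w[0],w[1],.025],o))
E
```

```text
p NR [ 15.3 -62.9]
p FR [100.7 -63.7]
jaw near [  25.2 -104.1]
jaw far [  90.7 -103.9]
jaw foot [  20.2 -121.9]
[325.95745882 253.62178549]
```

The gap runs from the plate edge at y≈-64 to the jaw face at y≈-113 (row 285 is the foot of the jaw face). I'll descend at its middle.

```bash
python3 -m pendant '0.4 30 2 -1 0;0.4 60 2 -1 0;0.4 73 2 -1 0;0.4 75 2 -1 0' ; python3 plan.py 57 -10 197 -90;  python3 - <<'E'
from h import *
cv2.imwrite("pics/w6.png",get_image("wrist")[:,:,::-1]); crop(get_image("side"),270,160,160,120,5,"pics/s6.png")
E
```

```text
t: 6.4
tool_pos: [0.6428, 0.0527, 0.1954]
tool_rot: [1.108, 1.275, -1.112]
contact_force: [-0.9, 1.2, -0.4]
opening: 0.0341
t 6.40 TCP stage [ 56.2 -88.5] z 195.4 yaw -89.83 F stage [-0.7  1.3] -0.4 open 0.0341 q6 -0.17
target world [0.6332 0.1306] shift [ -1.4   1.  -78.5] spin 0.2 or -179.8
```

View pics/w6.png

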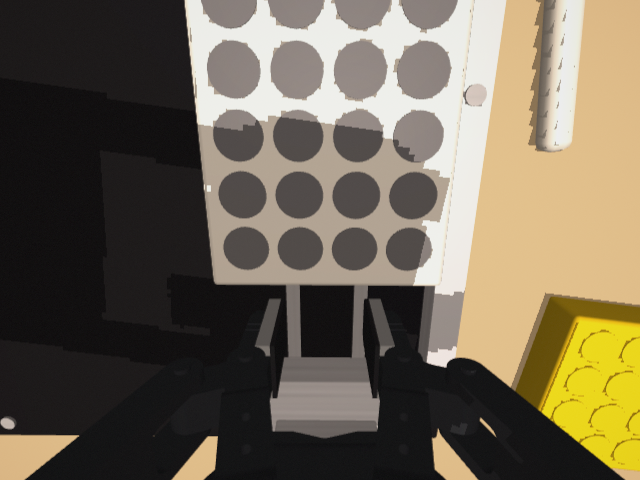

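View pics/s6.png

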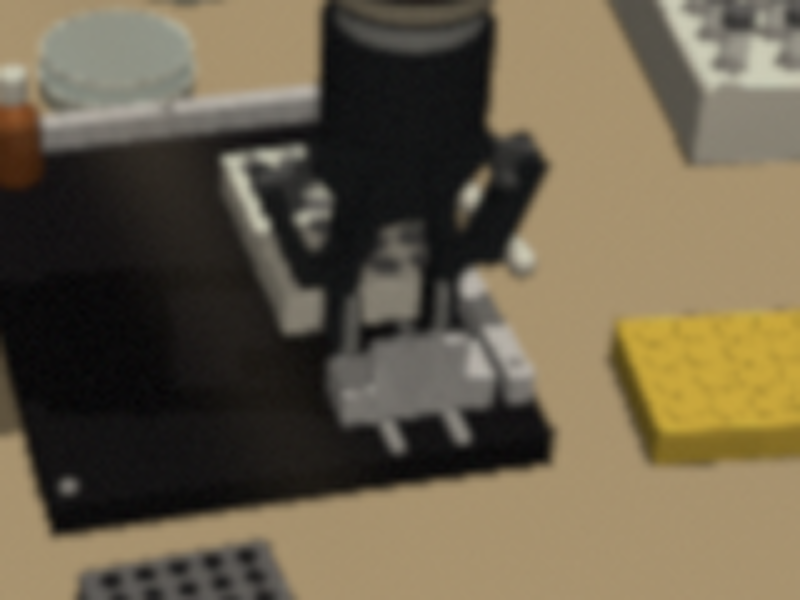

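```bash
python3 -m pendant '0.4 -1 1 -7 0;0.4 -1 1 -14 0;0.4 -1 1 -21 0;0.4 -1 1 -28 0;0.4 -1 1 -35 0;0.4 -1 1 -42 0;0.4 -1 1 -48 0;0.4 -1 1 -54 0;0.4 -1 1 -59 0;0.4 -1 1 -62 0' ; python3 plan.py 57 -19 197 -90;  python3 - <<'E'
from h import *
cv2.imwrite("pics/w7.png",get_image("wrist")[:,:,::-1])
E
```

```text
t: 7.5
tool_pos: [0.6367, 0.1148, 0.1995]
tool_rot: [1.109, 1.271, -1.108]
contact_force: [0.3, -0.8, 2.2]
opening: 0.0339
t 7.50 TCP stage [ 58.4 -26.2] z 199.5 yaw -89.8 F stage [ 0.2 -0.8] 2.2 open 0.0339 q6 -0.07
target world [0.6344 0.1217] shift [ 2.5 -1.3 -7.2] spin 0.2 or -179.8
```

View pics/w7.png

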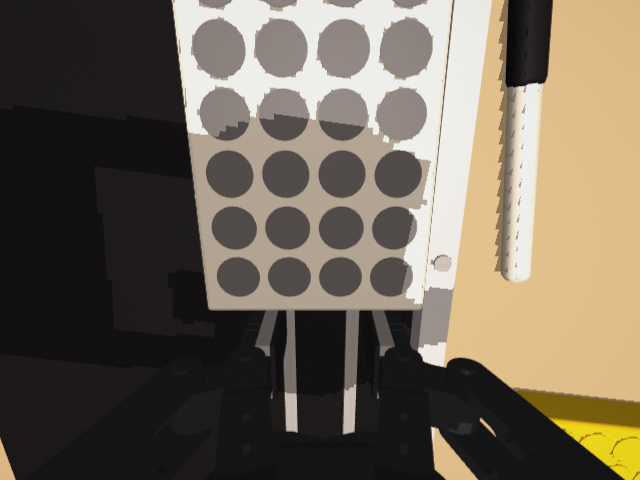

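```bash
python3 -m pendant '0.4 2 -1 -3 0;0.4 2 -1 -6 0;0.4 2 -1 -8 0;0.4 2 -1 -10 0;0.4 2 -1 -11 0' ; python3 plan.py 57 -19 197 -90;  python3 - <<'E'
from h import *
cv2.imwrite("pics/w8.png",get_image("wrist")[:,:,::-1]); crop(get_image("top"),180,175,160,140,4,"pics/t8.png")
E
```

```text
t: 8.05
tool_pos: [0.634, 0.125, 0.1971]
tool_rot: [1.107, 1.27, -1.11]
contact_force: [-0.4, -8.2, 0.0]
opening: 0.0342
t 8.05 TCP stage [ 57.  -15.7] z 197.1 yaw -89.77 F stage [-1.5 -8.1] 0.0 open 0.0342 q6 -0.06
target world [0.6344 0.1217] shift [ 0.1 -0.   3.3] spin 0.2 or -179.8
```

View pics/t8.png

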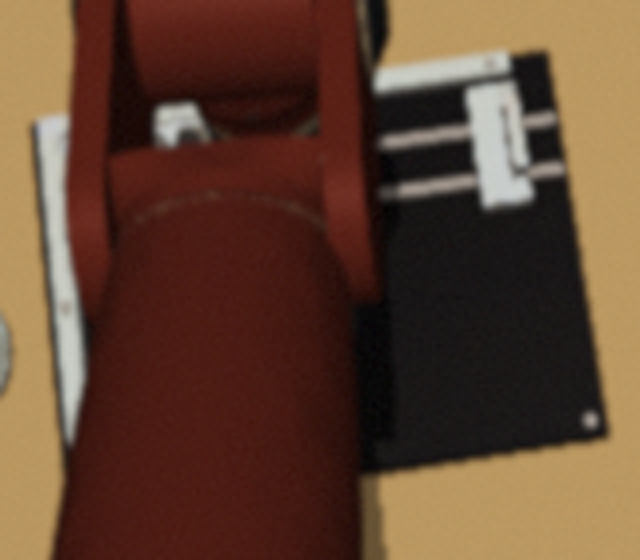

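The fingers stop on the left rail with 8 N. I back off, rise, move right of the jaw and look.

```bash
python3 -m pendant '0.4 0 0 10 0;0.4 -20 0 20 0;0.2 -60 0 20 0;0.0 -90 0 30 0;0.0 -90 0 70 0;0.0 -90 0 110 0;0.0 -90 0 145 0;0.0 -90 0 165 0;0.0 -90 0 165 0' ; python3 plan.py 57 -180 214 -90;  python3 - <<'E'
from h import *
cv2.imwrite("pics/w9.png",get_image("wrist")[:,:,::-1]); crop(get_image("top"),180,175,160,140,4,"pics/t9.png")
E
```

```text
t: 9.05
tool_pos: [0.6567, -0.041, 0.2873]
tool_rot: [1.11, 1.269, -1.112]
contact_force: [-0.3, 0.5, -0.6]
opening: -0.0001
t 9.05 TCP stage [  57.6 -183.2] z 287.3 yaw -89.99 F stage [-0.2  0.5] -0.6 open -0.0001 q6 -0.31
target world [ 0.6556 -0.0379] shift [73.3 -0.6 -3.3] spin 0.0 or -180.0
```

View pics/w9.png

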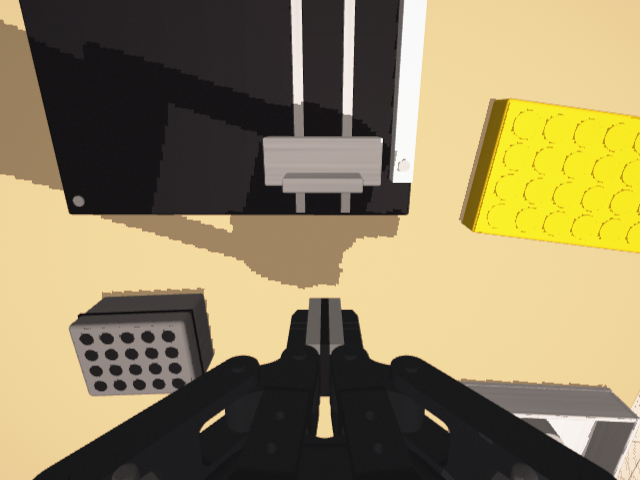

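View pics/t9.png

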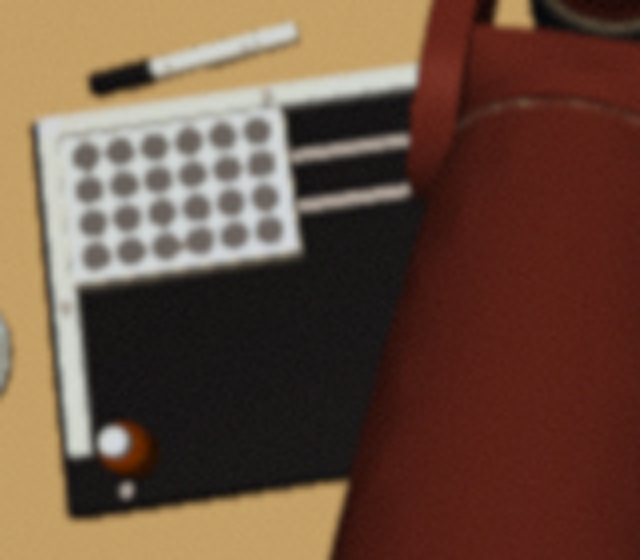

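The plate sits square in the corner in the top view. The shut fingers are centred behind the jaw tab (tab at (323,183)). I descend and push the jaw.

```bash
python3 -m pendant '0 35 0 0 0;0 65 0 0 0;0 73 0 0 0;0 73 0 -10 0;0 73 0 -20 0;0 73 0 -28 0;0 73 0 -34 0;0 73 0 -40 0;0 73 0 -46 0;0 73 0 -52 0' ; python3 plan.py 57 -60 214 -90; python3 - <<'E'
from h import *
cv2.imwrite("pics/w10.png",get_image("wrist")[:,:,::-1])
E
```

```text
t: 10.15
tool_pos: [0.6497, 0.0132, 0.215]
tool_rot: [1.109, 1.269, -1.11]
contact_force: [1.7, -3.7, 1.8]
opening: -0.0001
t 10.15 TCP stage [  57.8 -128.6] z 215.0 yaw -89.85 F stage [ 1.2 -3.9] 1.8 open -0.0001 q6 -0.23
target world [0.6398 0.0811] shift [  0.9  -0.7 -68.6] spin 0.1 or -179.9
```

View pics/w10.png

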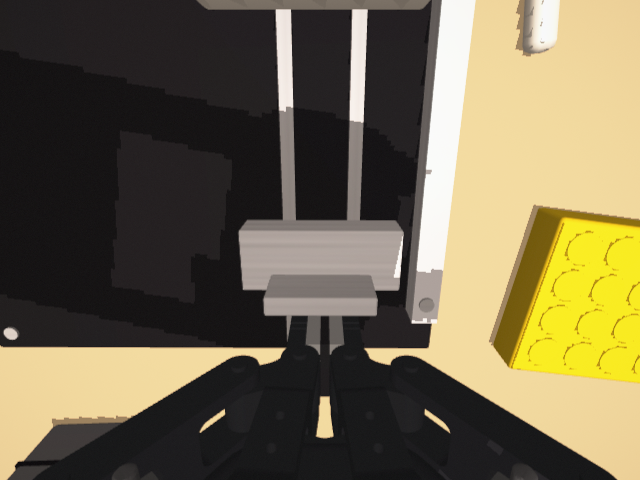

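The jaw is sliding with 3.9 N on the fingers. I continue to about 10 mm before contact.

```bash
python3 -m pendant '0 1 -1 -8 0;0 1 -1 -16 0;0 1 -1 -24 0;0 1 -1 -32 0;0 1 -1 -40 0;0 1 -1 -48 0;0 1 -1 -55 0;0 1 -1 -61 0;0 1 -1 -66 0;0 1 -1 -69 0' ; python3 plan.py 57 -47 214 -90; python3 - <<'E'
from h import *
cv2.imwrite("pics/w11.png",get_image("wrist")[:,:,::-1])
E
```

```text
t: 11.2
tool_pos: [0.6389, 0.0828, 0.2135]
tool_rot: [1.109, 1.271, -1.109]
contact_force: [2.7, -1.7, 0.4]
opening: -0.0001
t 11.20 TCP stage [ 56.3 -58.2] z 213.5 yaw -89.8 F stage [ 2.5 -2. ] 0.4 open -0.0001 q6 -0.12
target world [0.6381 0.094 ] shift [ -0.5   0.7 -11.2] spin 0.2 or -179.8
```

View pics/w11.png

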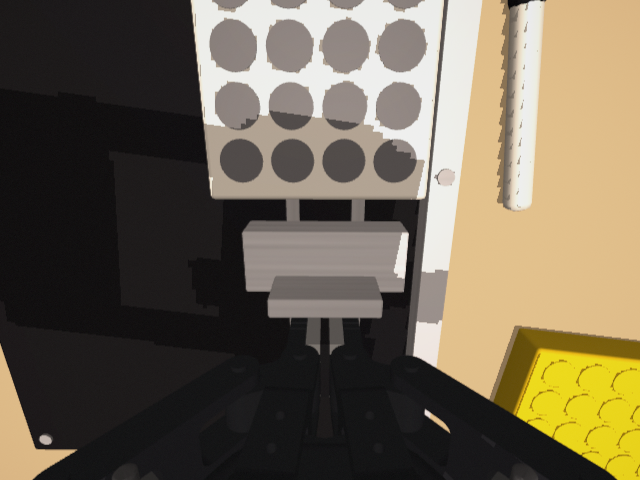

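```bash
python3 -m pendant '0 0 0 -4 0;0 0 0 -7 0;0 0 0 -9 0;0 0 0 -11 0;0 0 0 -12 0;0 0 0 -12 0' ; python3 plan.py 57 -44 214 -90; python3 - <<'E'
from h import *
cv2.imwrite("pics/w12.png",get_image("wrist")[:,:,::-1])
E
```

```text
t: 11.85
tool_pos: [0.6371, 0.0951, 0.2133]
tool_rot: [1.109, 1.272, -1.109]
contact_force: [0.7, -2.1, 1.2]
opening: 0.0003
t 11.85 TCP stage [ 56.1 -45.8] z 213.3 yaw -89.79 F stage [ 0.4 -2.2] 1.2 open 0.0003 q6 -0.10
target world [0.6377 0.0969] shift [-0.7  0.9 -1.8] spin 0.2 or -179.8
```

View pics/w12.png

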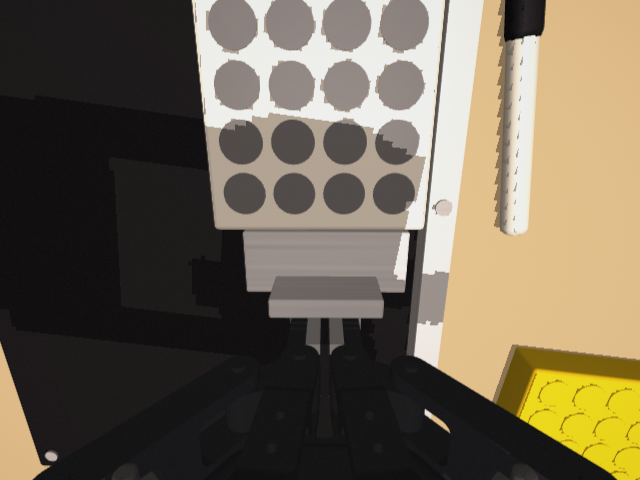

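```bash
python3 -m pendant '0 0 0 -1 0;0 0 0 -2 0;0 0 0 -3 0;0 0 0 -3 0' ; python3 plan.py; python3 -m pendant '0 0 0 -1 0;0 0 0 -1 0' ; python3 plan.py
```

```text
t: 12.3
tool_pos: [0.6368, 0.097, 0.2133]
tool_rot: [1.106, 1.27, -1.111]
contact_force: [3.4, -7.3, 1.0]
opening: 0.0005
t 12.30 TCP stage [ 56.1 -43.8] z 213.3 yaw -89.78 F stage [ 2.4 -7.7] 1.0 open 0.0005 q6 -0.10
tool axes [[-0.002, 0.991, 0.135], [-0.002, 0.135, -0.991], [-1.0, -0.002, 0.002]]
t: 12.5
tool_pos: [0.6368, 0.0973, 0.2133]
tool_rot: [1.105, 1.269, -1.112]
contact_force: [2.0, -4.6, 1.3]
opening: -0.0001
t 12.50 TCP stage [ 56.1 -43.5] z 213.3 yaw -89.8 F stage [ 1.4 -4.9] 1.3 open -0.0001 q6 -0.10
tool axes [[-0.002, 0.991, 0.135], [-0.004, 0.135, -0.991], [-1.0, -0.002, 0.003]]
```

```bash
python3 -m pendant '0 0 0 -2 0;0 0 0 -4 0;0 0 0 -5 0;0 0 0 -5 0' ; python3 plan.py; python3 - <<'E'
from h import *
cv2.imwrite("pics/w13.png",get_image("wrist")[:,:,::-1])
E
```

```text
t: 12.9
tool_pos: [0.6366, 0.099, 0.2134]
tool_rot: [1.099, 1.262, -1.116]
contact_force: [3.2, -17.2, 0.9]
opening: -0.0001
t 12.90 TCP stage [ 56.2 -41.8] z 213.4 yaw -89.79 F stage [  0.9 -17.5] 0.9 open -0.0001 q6 -0.09
tool axes [[-0.001, 0.991, 0.135], [-0.013, 0.135, -0.991], [-1.0, -0.003, 0.013]]
```

View pics/w13.png

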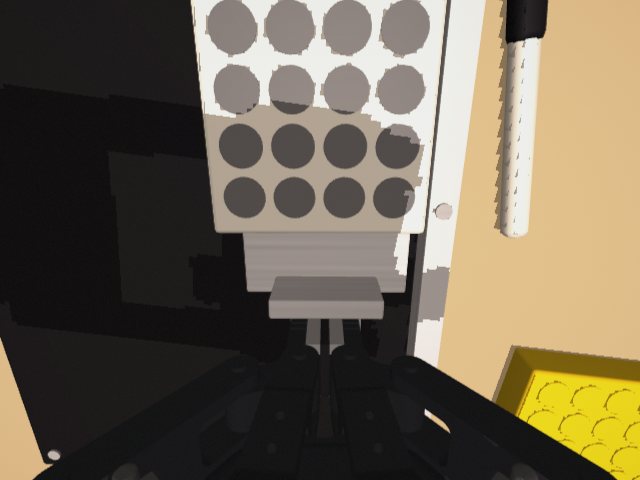

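It stops hard at 17.5 N. I retreat, rise, and inspect from above.

```bash
python3 -m pendant '0 0 0 15 0;0 -30 0 30 0;0 -75 0 30 0;0 -115 0 30 0;0 -130 0 30 0;0 -130 -20 30 0;0 -130 -60 30 0;0 -130 -80 30 0;0 -130 -80 30 0' ; python3 plan.py; python3 - <<'E'
from h import *
cv2.imwrite("pics/w14.png",get_image("wrist")[:,:,::-1]); crop(get_image("side"),230,140,200,150,4,"pics/s14.png")
E
```

```text
t: 13.85
tool_pos: [0.5593, 0.0602, 0.3423]
tool_rot: [1.098, 1.266, -1.118]
contact_force: [-0.7, 0.1, 0.3]
opening: -0.0003
t 13.85 TCP stage [-25.6 -70.1] z 342.3 yaw -89.79 F stage [-0.7  0.2] 0.3 open -0.0003 q6 -0.16
tool axes [[-0.004, 0.991, 0.135], [-0.012, 0.135, -0.991], [-1.0, -0.006, 0.011]]
```

View pics/w14.png

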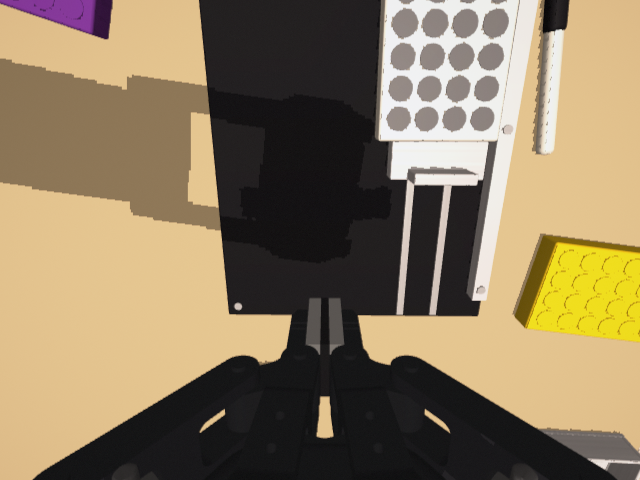

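View pics/s14.png

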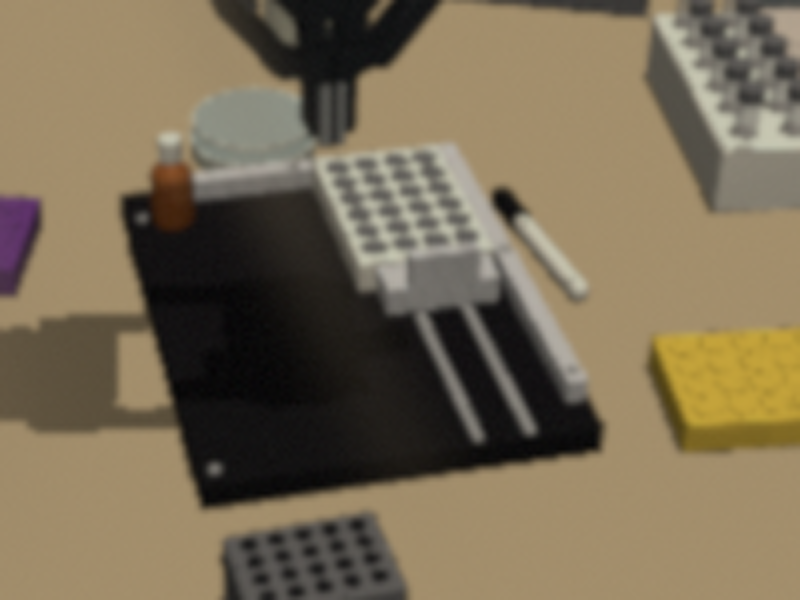

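```bash
python3 plan.py -10 60 345 180; python3 -m pendant '0 0 0 0 8;0 0 0 0 16;0 0 0 0 24;0 0 0 0 32;0 0 0 0 40;0 0 0 0 48;0 0 0 0 56;0 0 0 0 64;0 0 0 0 72;0 0 0 0 80' ; python3 plan.py -10 60 345 180
```

```text
t 13.95 TCP stage [-23.6 -70.4] z 343.3 yaw -89.79 F stage [ 0.7 -0.3] -0.7 open 0.0004 q6 -0.16
target world [0.5576 0.1912] shift [  -3.2   14.  -130.3] spin 90.2 or -89.8
t: 14.95
tool_pos: [0.5624, 0.0603, 0.3429]
tool_rot: [2.049, 0.304, -2.057]
contact_force: [-0.5, 0.8, -0.1]
opening: -0.0001
t 14.95 TCP stage [-22.5 -70.4] z 342.9 yaw -170.11 F stage [-0.3  0.9] -0.1 open -0.0001 q6 1.25
target world [0.5576 0.1912] shift [  -3.6 -126.3  -34.7] spin 9.9 or -170.1
```

```bash
python3 -m pendant '0 -3 -40 -12 5;0 -3 -80 -24 10;0 -3 -115 -35 10;0 -3 -126 -35 10;0 -3 -126 -35 10;0 -3 -126 -35 10' ; python3 plan.py; python3 - <<'E'
from h import *
i=get_image("wrist"); cv2.imwrite("pics/w15.png",i[:,:,::-1]); crop(i,150,0,400,260,2,"pics/w15c.png")
E
```

```text
t: 15.55
tool_pos: [0.5583, 0.1906, 0.344]
tool_rot: [2.145, 0.127, -2.152]
contact_force: [0.1, -0.3, 0.4]
opening: 0.0001
t 15.55 TCP stage [-9.3 59.3] z 344.0 yaw 179.9 F stage [ 0.1 -0.3] 0.4 open 0.0001 q6 1.65
tool axes [[-0.003, 0.13, -0.992], [-0.012, -0.991, -0.13], [-1.0, 0.012, 0.004]]
```

View pics/w15c.png

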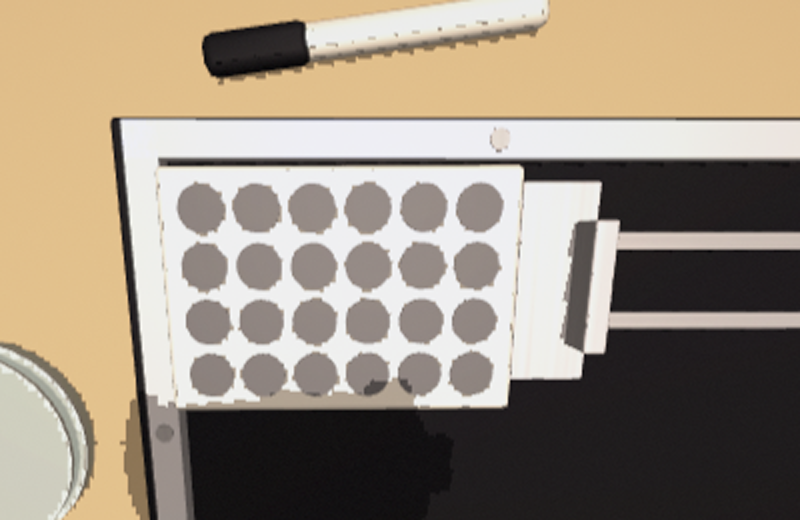

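The crop shows the plate slid about 2–3 mm off the far rail while going left: a dark band runs at rows 158–167, wider on the left. I'll push the near edge again with two spread fingers, then re-press the jaw.

```bash
python3 plan.py -24 56 196 180; python3 -m pendant '0.6 0 3 15 0;0.6 0 3 15 0;0.6 40 3 15 0;0.6 80 3 15 0;0.6 120 3 15 0;0.6 145 3 15 0;0.6 148 3 15 0' ; python3 plan.py 4 56 196 180; python3 - <<'E'
from h import *
i=get_image("wrist"); cv2.imwrite("pics/w16.png",i[:,:,::-1])
E
```

```text
t 15.60 TCP stage [-9.4 58.9] z 344.2 yaw 179.85 F stage [-0.7  0.1] -0.4 open -0.0 q6 1.65
target world [0.5443 0.1854] shift [148.2   1.2  14. ] spin -0.2 or 179.8
t: 16.3
tool_pos: [0.542, 0.1823, 0.1919]
tool_rot: [2.138, 0.124, -2.161]
contact_force: [-0.0, -0.7, -0.4]
opening: 0.0514
t 16.30 TCP stage [-26.6  53.2] z 191.9 yaw 179.77 F stage [-0.1 -0.7] -0.4 open 0.0514 q6 1.64
target world [0.572  0.1891] shift [ -4.4  -2.9 -30.6] spin -0.2 or 179.8
```

View pics/w16.png

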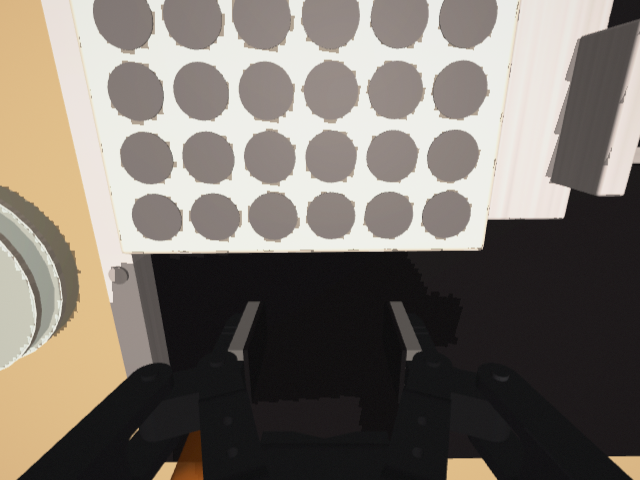

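```bash
python3 -m pendant '0.6 -4 -3 -10 0;0.6 -4 -3 -18 0;0.6 -4 -3 -23 0;0.6 -4 -3 -26 0;0.6 -4 -3 -28 0;0.6 -4 -3 -30 0;0.6 -4 -3 -32 0;0.6 -4 -3 -34 0;0.6 -4 -3 -34 0' ; python3 plan.py
```

```text
t: 17.25
tool_pos: [0.5738, 0.1899, 0.197]
tool_rot: [2.127, 0.124, -2.17]
contact_force: [-16.7, -2.9, 13.2]
opening: 0.0514
t 17.25 TCP stage [ 5.9 56.5] z 197.0 yaw 179.83 F stage [-16.9  -0.6] 13.2 open 0.0514 q6 1.65
tool axes [[-0.019, 0.129, -0.991], [-0.015, -0.992, -0.128], [-1.0, 0.012, 0.021]]
```

Now 17 N against the far rail. I back off, rise and look again.

```bash
python3 -m pendant '0.6 0 0 10 0;0.6 0 0 20 0;0.3 -40 0 20 0;0 -90 0 20 0;0 -130 0 15 0;0 -148 0 15 0;0 -148 0 15 0' ; python3 plan.py 57 -110 290 -90; python3 - <<'E'
from h import *
i=get_image("wrist"); crop(i,150,0,400,260,2,"pics/w17c.png")
E
```

```text
t: 17.95
tool_pos: [0.5626, 0.1903, 0.3499]
tool_rot: [2.137, 0.125, -2.161]
contact_force: [0.4, -0.2, 0.4]
opening: 0.0002
t 17.95 TCP stage [-5.2 58.5] z 349.9 yaw 179.82 F stage [ 0.4 -0.3] 0.4 open 0.0002 q6 1.65
target world [0.6464 0.0315] shift [ 61.1 167.6 -63.4] spin -90.2 or 89.8
```

View pics/w17c.png

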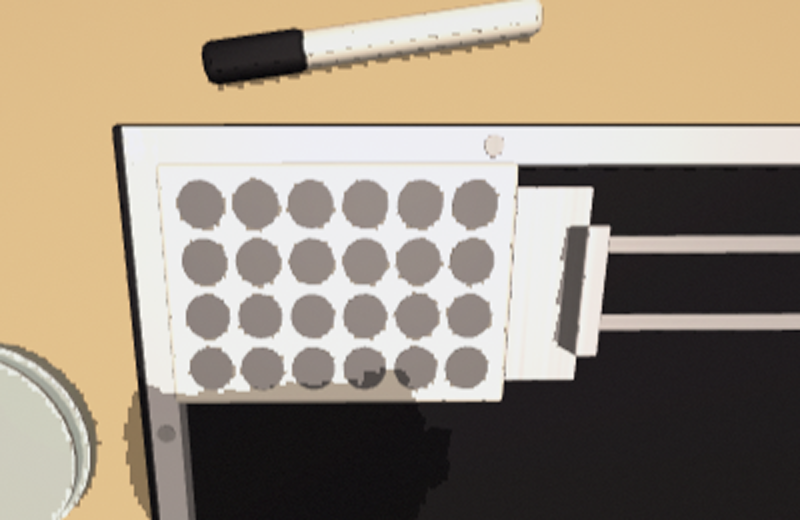

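Flush and square now. I go back behind the jaw tab for a final re-press.

```bash
python3 -m pendant '0 10 33 -16 -8;0 20 66 -32 -16;0 30 99 -48 -24;0 40 133 -63 -32;0 40 133 -63 -40;0 40 133 -63 -48;0 40 133 -63 -56;0 40 133 -63 -64;0 40 133 -63 -72;0 40 133 -63 -80' ; python3 -m pendant '0 0 0 0 -5;0 0 0 0 -10;0 0 0 0 -10'; python3 plan.py 57 -72 214 -90
```

```text
t: 19.0
tool_pos: [0.6397, 0.0658, 0.3036]
tool_rot: [1.218, 1.194, -1.26]
contact_force: [0.5, 0.2, 0.4]
opening: 0.0
t: 19.3
tool_pos: [0.6385, 0.0657, 0.3001]
tool_rot: [1.088, 1.28, -1.134]
contact_force: [-0.0, 0.4, -0.3]
opening: -0.0003
t 19.30 TCP stage [ 53.7 -75. ] z 300.1 yaw -89.88 F stage [0.  0.4] -0.3 open -0.0003 q6 -0.14
target world [0.6414 0.0692] shift [86.   5.7 -3.9] spin 0.1 or -179.9
```

```bash
python3 -m pendant '0 40 5 0 0;0 75 5 0 0;0 86 5 0 0;0 86 5 -8 0;0 86 5 -16 0;0 86 5 -22 0;0 86 5 -26 0;0 86 5 -28 0;0 86 5 -30 0' ; python3 plan.py;  python3 -m pendant '0 0 0 -1 0;0 0 0 -2 0;0 0 0 -3 0;0 0 0 -3 0'; python3 plan.py
```

```text
t: 20.2
tool_pos: [0.6375, 0.0953, 0.2146]
tool_rot: [1.088, 1.279, -1.133]
contact_force: [-0.6, -0.6, -0.2]
opening: -0.0006
t 20.20 TCP stage [ 56.5 -45.6] z 214.6 yaw -89.86 F stage [-0.6 -0.6] -0.2 open -0.0006 q6 -0.09
tool axes [[-0.024, 0.991, 0.134], [-0.014, 0.134, -0.991], [-1.0, -0.026, 0.011]]
t: 20.6
tool_pos: [0.637, 0.0982, 0.2145]
tool_rot: [1.088, 1.279, -1.133]
contact_force: [-0.7, 0.8, 1.2]
opening: 0.0003
t 20.60 TCP stage [ 56.5 -42.7] z 214.5 yaw -89.87 F stage [-0.6  0.9] 1.2 open 0.0003 q6 -0.09
tool axes [[-0.024, 0.991, 0.134], [-0.014, 0.134, -0.991], [-1.0, -0.026, 0.011]]
```

```bash
python3 -m pendant '0 0 0 -1 0;0 0 0 -2 0;0 0 0 -3 0;0 0 0 -3 0' ; python3 plan.py|head -1;  python3 -m pendant '0 0 0 -1 0;0 0 0 -2 0;0 0 0 -3 0;0 0 0 -3 0'; python3 plan.py|head -1
```

```text
t: 21.0
tool_pos: [0.6369, 0.0995, 0.2145]
tool_rot: [1.085, 1.275, -1.136]
contact_force: [0.7, -8.8, 0.2]
opening: 0.0
t 21.00 TCP stage [ 56.5 -41.4] z 214.5 yaw -89.87 F stage [-0.5 -8.8] 0.2 open 0.0 q6 -0.08
t: 21.4
tool_pos: [0.6368, 0.1005, 0.2146]
tool_rot: [1.081, 1.271, -1.138]
contact_force: [0.8, -11.1, -0.1]
opening: -0.0001
t 21.40 TCP stage [ 56.6 -40.4] z 214.6 yaw -89.87 F stage [ -0.7 -11.1] -0.1 open -0.0001 q6 -0.08
```

```bash
python3 -m pendant '0 0 0 15 0;0 -30 0 30 0;0 -75 0 30 0;0 -115 0 30 0;0 -130 0 30 0;0 -130 -20 30 8;0 -130 -60 30 16;0 -130 -80 30 24;0 -130 -80 30 32;0 -130 -80 30 40' ; python3 -m pendant '0 0 0 0 8;0 0 0 0 16;0 0 0 0 24;0 0 0 0 32;0 0 0 0 40;0 0 0 0 48;0 0 0 0 50';python3 plan.py -8 40 348 180
```

```text
t: 22.4
tool_pos: [0.5637, 0.0632, 0.3463]
tool_rot: [1.582, 0.874, -1.642]
contact_force: [0.9, 0.3, 0.4]
opening: -0.0001
t: 23.1
tool_pos: [0.5635, 0.0632, 0.3452]
tool_rot: [2.117, 0.113, -2.176]
contact_force: [-0.3, 0.1, -0.4]
opening: 0.0
t 23.10 TCP stage [-21.  -67.6] z 345.2 yaw 179.67 F stage [-0.3  0.1] -0.4 open 0.0 q6 1.43
target world [0.5622 0.1717] shift [  -5.2 -107.6  -12.3] spin -0.3 or 179.7
```

```bash
python3 -m pendant '0 -5 -40 -6 0;0 -5 -80 -12 0;0 -5 -106 -12 0;0 -5 -108 -12 0;0 -5 -108 -12 0' ; python3 - <<'E'
from h import *
i=get_image("wrist"); crop(i,150,0,400,260,2,"pics/w18c.png")
E
```

```text
t: 23.6
tool_pos: [0.5616, 0.1723, 0.3469]
tool_rot: [2.114, 0.114, -2.176]
contact_force: [-0.1, 0.1, 0.7]
opening: 0.0001
```

View pics/w18c.png

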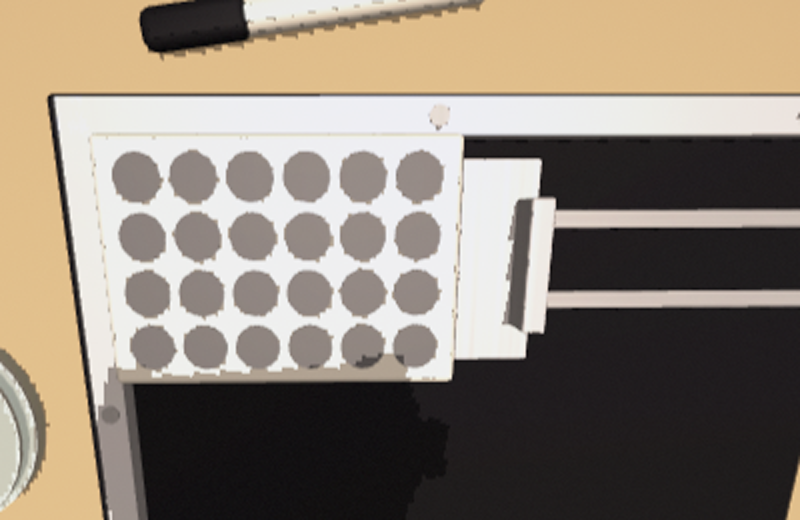

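Flush on both rails, with the jaw against the plate. I clear the arm and do a last top and side check.

```bash
python3 -m pendant '0 -40 20 0 0;0 -60 60 20 0;0 -60 105 40 0;0 -60 150 60 0;0 -60 195 80 0;0 -60 240 100 0;0 -60 285 110 0;0 -60 330 110 0;0 -60 360 110 0;0 -60 360 110 0' ; python3 - <<'E'
from h import *
crop(get_image("top"),180,175,160,140,4,"pics/t19.png"); crop(get_image("side"),230,120,200,150,4,"pics/s19.png"); o=readout.get_obs(); print(o["t"],o["contact_force"])
E
```

```text
t: 24.65
tool_pos: [0.4989, -0.2022, 0.4173]
tool_rot: [2.118, 0.105, -2.18]
contact_force: [-1.2, -0.0, -0.5]
opening: 0.0004
24.75 [0.85796343 0.84398194 0.14209871]
```

View pics/t19.png

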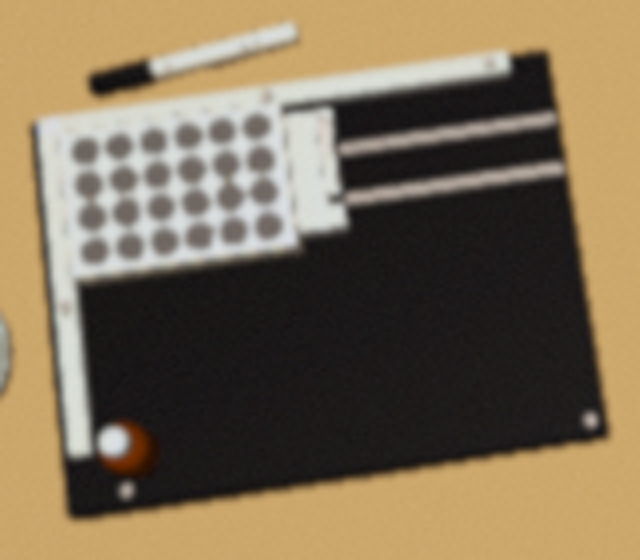

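View pics/s19.png

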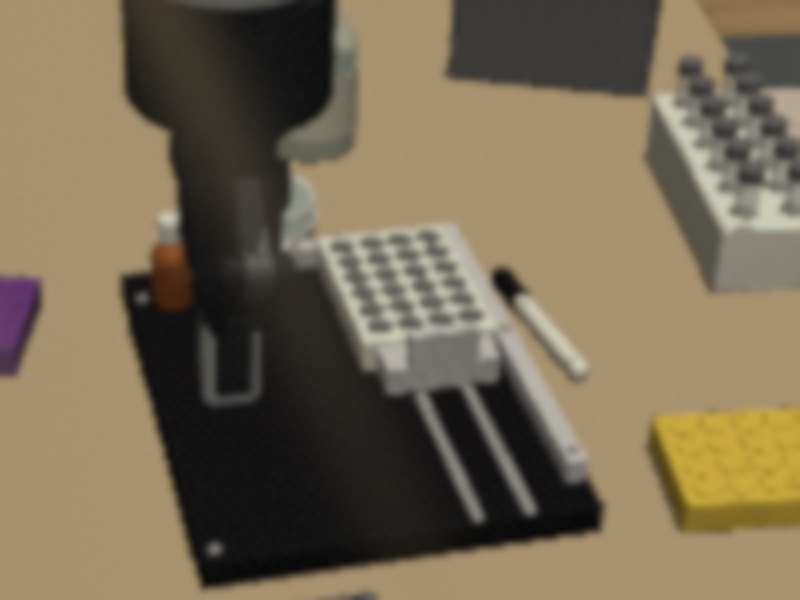

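The plate is in the corner with the jaw tight against it. The bottle and marker are at their original pixels, and the gripper is well clear, high up.

```bash
python3 -c "
from station import job; print(job.finish_job())"
```

```text
the job is handed in; nothing more can be done
None
```

The white plate now sits against both the far rail and the left rail. The jaw is pressed up to it, and the arm is clear at about 0.42 m height. I handed the job in at about 25 s of the 45 s allowed.

- **Pushes:** I pushed the plate to the far rail with two spread fingers (15 N at the stop), then along it to the left rail (8 N). After that I closed the jaw by its tab (17.5 N at the stop).
- **Mended once:** The first check after closing the jaw showed the plate about 2–3 mm off the far rail and slightly turned. I pushed its near edge again (17 N) and re-pressed the jaw (11 N).
- **Last checks:** The close wrist view shows no gap and square edges at both rails, and the jaw face on the plate. In the last top view, the dropper bottle and marker are at their starting pixels, and no contact with any other bystander was seen.
- **Disagreements:** The first stage fit was about 3 mm off in x compared with the wrist view and the contact position, so I corrected it. The last flushness check was visual only, good to roughly 0.5–1 mm.

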